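Sort loose rack hardware into the sample trays

TASK

Sort the loose rack hardware on the packing bench: put the two levelling feet, the two castors and the angle bracket each into the tray whose screwed-down sample matches it. Stand every piece flat on its tray's floor the same way up as it stands now (no piece on top of another or leaning on the rim), and leave the tape measure and the jar where they are.

Things in the scene. Friction and masses are not known exactly. Their poses are not given: they have to be found in the camera images.
- foot1_mid (a point): First levelling foot (both alike), standing upright, sizes in mm: black rubber disc 50 dia x 10 at the bottom, tapering to 28 dia at height 18, steel nut 26 across up to height 28, then a plain steel stem 16 dia to its top at 70. Point: on its axis half-way up, 35 above its underside, z up. About 0.16 kg. Grip the stem.
- foot2_mid (a point): Second levelling foot (both alike), standing upright, sizes in mm: black rubber disc 50 dia x 10 at the bottom, tapering to 28 dia at height 18, steel nut 26 across up to height 28, then a plain steel stem 16 dia to its top at 70. Point: on its axis half-way up, 35 above its underside, z up. About 0.16 kg. Grip the stem.
- castor1_mid (a point): First castor (both alike), wheel up, sizes in mm: steel plate 60 (its x) x 44 (y) x 5 at the bottom, two upright steel cheeks up to height 56, 34 long in x, outer faces 32 apart across y; between them a grey wheel 44 dia x 20, axle along y, top at 66. Point: its centre, 33 above its underside, z up. About 0.22 kg. Grip across the cheeks, along its y.
- castor2_mid (a point): Second castor (both alike), wheel up, sizes in mm: steel plate 60 (its x) x 44 (y) x 5 at the bottom, two upright steel cheeks up to height 56, 34 long in x, outer faces 32 apart across y; between them a grey wheel 44 dia x 20, axle along y, top at 66. Point: its centre, 33 above its underside, z up. About 0.22 kg. Grip across the cheeks, along its y.
- angle_mid (a point): Bright metal L-shaped angle bracket, sizes in mm: flat leg 50 x 50 x 8 lying on the bench; upright leg 8 thick (its x), 50 wide (y), top at 60, along the -x edge of the flat leg. Point: centre of the upright leg, 30 above the underside, z up; the flat leg reaches from 4 behind it (-x) to 46 ahead (+x). About 0.12 kg. Grip the upright leg across its 8, along x.
- tray_foot: Tray for levelling feet: low grey open tray, fixed. Sizes in mm: outside 124 (x) x 180 (y), walls 6, rim 18 above the bench, inner floor 112 x 168, 4 above the bench. Origin: bench level, centre of the tray. A sample levelling foot is screwed (for good) on a ledge along its far (+x) side: near edge 70 from the origin, top under 85. Tray within 0.2 rad of square.
- tray_castor: Tray for castors: low grey open tray, fixed. Sizes in mm: outside 124 (x) x 180 (y), walls 6, rim 18 above the bench, inner floor 112 x 168, 4 above the bench. Origin: bench level, centre of the tray. A sample castor (wheel up) is screwed (for good) on a ledge along its far (+x) side: near edge 70 from the origin, top under 85. Tray within 0.2 rad of square.
- tray_angle: Tray for angle brackets: low grey open tray, fixed. Sizes in mm: outside 124 (x) x 180 (y), walls 6, rim 18 above the bench, inner floor 112 x 168, 4 above the bench. Origin: bench level, centre of the tray. A sample angle bracket is screwed (for good) on a ledge along its far (+x) side: near edge 70 from the origin, top under 85. Tray within 0.2 rad of square.
- measure_mid (a point): Bystander, not to be disturbed: black and yellow tape measure standing on the bench, 58 (its x) x 34 (its y) x 56 mm high, a steel end hook 4 mm beyond at -x. Point: its centre, 28 mm up.
- jar_mid (a point): Bystander, not to be disturbed: jar with a dark lid and paper label, 50 dia x 65 mm high. Point: its centre, 32.5 mm up.

How it is judged:
By the outcome, as a careful person would: the job done as asked, in the order asked, and still so for the second after the job is handed in, with the robot touching nothing.
It also fails if it takes over 112 s, if anything falls off the work surface, if the arm or the gripper's body presses on something with over 40 N, if the wrist force passes 120 N, or if a joint passes its speed limit or range.

ROBOT

A 6-joint arm with a two-finger parallel gripper is mounted at the origin on the work surface. World frame = base frame: x ahead of the robot, y to its left, z up, the work surface at z = 0. Lengths are in m, angles in rad, forces in N, time in s.
With the tool pointing down it reaches from about 0.35 to 0.975 m from the base axis. Payload 4.9 kg.
Tool frame: the origin (TCP) lies at the very end of the fingers, on their centre line; the grasp point (between the pads) lies 19 mm behind it (ctrl.grip_point_offset is the distance from the TCP to the grasp point, in m); z points along the fingers, y is the line along which they close (so a half turn about z gives the same grasp; the last joint's range is limited). The gripper opens to 85 mm and grips with 20 to 120 N. Pads are 22 mm wide; open, the fingers measure 114 mm over their backs; the gripper's body (76 mm by 85 mm) begins 54 mm behind the grasp point. The pads swing forward as they close: fully open they stand 13 mm farther back than shut.
Start: joints at [-1.383, 0.053, 1.613, -0, 1.476, -0.119], TCP at [0.189, -0.596, 0.231] pointing down, gripper open.
Joint ranges: [-3.01, 3.01], [-1.01, 2.22], [0.06, 2.58], [-1.02, 4.17], [0.09, 2.62], [-3.14, 3.14]. Speed limits (rad/s): [2.57, 2.57, 3.14, 3.14, 3.14, 3.14].

INTERFACE

Orientations are given as a rotation vector (axis times angle).
In Python, from station import ctrl gives the robot as it stands.
- The arm moves only by the tool send_rows, never from a script. Its argument "rows" is a list of rows, each a list of 3 entries, a list of its own where there are three numbers: the finger opening in cm, from 0 to 8.54, then the shift along the tool's x, y, z in cm, then the turn about the tool's z in degrees. A call has 1 to 10 rows; each row shifts and turns the commanded pose from where the row before left it, along the tool's axes as they then stand; what a row does not reach is not made up. A row lasts 1/8 s, in which the tool goes at most 62.5 mm and 10.7 degrees, less where a joint would pass 70% of its speed; a pose out of reach is approached as far as the arm can. A call with a gripper value outside its range is refused whole. The fingers move at their own pace and stop on an object; "newtons" is the grip in N (left out, the last holds). Time passes only in rows, so rows that do not move let the fingers close. It gives the time, the measured TCP pose, the force, the opening and the grip force at its end, in the units of the state.
- ctrl.get_obs(): the state, without advancing time (a new reading comes with each control period).
- ctrl.get_image(name): name is "scene" or "top" or "wrist"; returns a dict with "frame" (480x640x3 uint8, red, green, blue), "range_z" (480x640 float32, m along the optical axis (not along the pixel's ray), 0 where there is no reading), "fx", "fy", "cx", "cy" (pixels), "cam_to_world" (4x4, takes a point from camera to world coordinates). Camera axes: x right, y down, z forward; pixel columns grow to the right and rows downward; lengths in m; the calibration is good to about 2 mm. The wrist camera is an equidistant fisheye: a pixel r from the principal point sees the ray r / f radians off the axis. A picture is of the moment at which its call begins.
- ctrl.finish_job(): hands the job in; it is judged then, once.
The state is a dict: "t": time; "q": joint angles; "dq": joint speeds; "effort": joint torques, N m; "tool_pos": TCP position; "tool_rot": TCP orientation; "contact_force": force on the tool from outside, world axes, zero at the start; "wrist_torque": the same for the moment, N m; "opening": finger opening in m; "grip_force": force on a finger pad.
Only numpy, scipy, OpenCV 4.12 (cv2) and the standard library are available. Lean on these libraries where they do the work, as an engineer would, in place of code of your own. Each camera call takes 0.05 s, during which the arm holds its last target. There are 200 camera calls.

## Working session

There is one attempt and no reset: what is moved stays moved. The work goes in short steps, Python scripts to look and compute and a tool call to move; the robot and the scene stay as the last step left them, time stands still between calls to the robot, and variables do not carry over. Pictures are saved under pics/ and viewed, at most 14 in all, crops included, and the job is handed in when it is done.

Besides the shell and the picture viewer there is one more tool, called after "Emit:" as name(argument=value, ...), one argument or row to a line, values as JSON. send_rows: Moves the arm, as the interface text tells. Its arguments: {"type":"object","properties":{"rows":{"type":"array","items":{"type":"array"}},"newtons":{"type":"number"}},"required":["rows"]}

```bash
ls; mkdir -p pics; python3 - <<'E'
from station import ctrl
import cv2,numpy as np
o=ctrl.get_obs();print({k:np.round(v,3) for k,v in o.items()}, ctrl.grip_point_offset)
for n in("top","scene"):
    d=ctrl.get_image(n);cv2.imwrite(f"pics/{n}0.png",d["frame"][:,:,::-1]);print(n,d["fx"],d["cx"],d["cy"],np.round(d["cam_to_world"],3),d["range_z"].min(),d["range_z"].max())
    np.savez(f"{n}0.npz",**d)
E
```

```text
pics
{'t': np.float64(0.0), 'q': array([-1.383,  0.053,  1.614,  0.   ,  1.476, -0.119]), 'dq': array([-0.001, -0.   ,  0.001, -0.   ,  0.002, -0.   ]), 'effort': array([-0.0000e+00, -3.9368e+01, -3.7018e+01, -0.0000e+00,  7.0000e-03,
       -0.0000e+00]), 'tool_pos': array([ 0.189, -0.595,  0.23 ]), 'tool_rot': array([-3.103, -0.48 ,  0.   ]), 'contact_force': array([ 0.027, -0.704, -0.67 ]), 'wrist_torque': array([-0.012,  0.02 , -0.007]), 'grip_force': np.float64(0.0), 'opening': np.float64(0.085)} 0.0187
top 539.9941666160272 328.95217359446104 247.02611986775344 [[-0.023 -0.988  0.154  0.335]
 [-1.     0.02  -0.023  0.02 ]
 [ 0.02  -0.155 -0.988  1.187]
 [ 0.     0.     0.     1.   ]] 0.0 2.1317403
scene 592.4735982087182 312.99680444543895 242.79682583116147 [[ 0.605  0.571 -0.555  1.183]
 [ 0.796 -0.423  0.432 -0.544]
 [ 0.012 -0.703 -0.711  0.939]
 [ 0.     0.     0.     1.   ]] 0.0 3.9994128
```

View pics/top0.png

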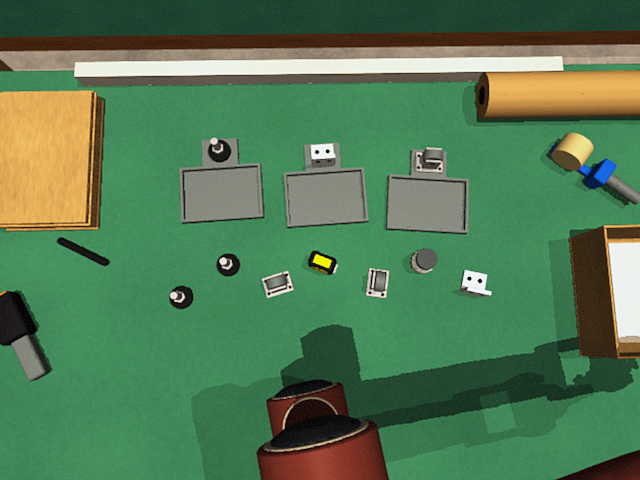

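View pics/scene0.png

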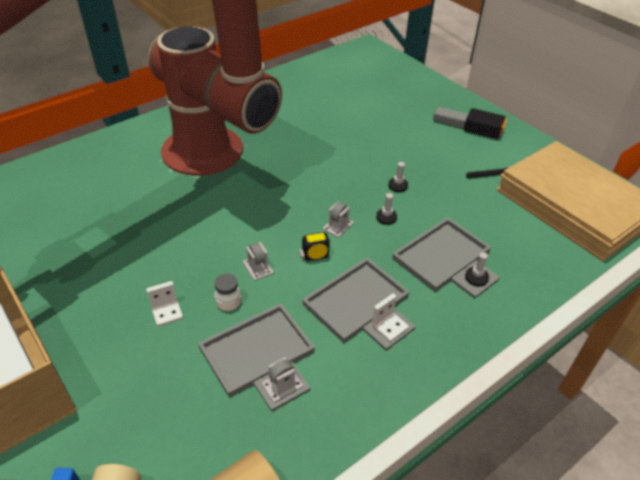

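Top view: the foot tray is at px (222,193), angle tray (326,198) and castor tray (428,204). The feet are at (228,264) and (181,297), castors (278,285) and (377,283), the bracket (475,284), the measure (322,262) and the jar (424,260). The scene view agrees with this. Next I measure by depth.

```bash
cat > h.py <<'E'
import numpy as np,cv2
def cloud(d):
    z=d["range_z"];v,u=np.mgrid[:480,:640]
    P=np.stack([(u-d["cx"])/d["fx"]*z,(v-d["cy"])/d["fy"]*z,z,np.ones_like(z)],-1)@d["cam_to_world"].T
    P=P[...,:3];P[z==0]=np.nan;return P
def rect(p):
    (c,s,a)=cv2.minAreaRect((p[:,:2]*1000).astype(np.float32));return np.round(c,1),np.round(s,1),round(a,1)
E
python3 - <<'E'
from h import *
d=np.load("top0.npz");P=cloud(d);Z=P[...,2]
print("bench z",np.nanmedian(Z[300:320,220:260]),np.nanmedian(Z[240:246,380:400]),np.nanmedian(Z[320:330,480:500]))
N={"foot1":(228,264),"foot2":(181,297),"castor1":(278,285),"castor2":(377,283),"angle":(475,284),"measure":(322,262),"jar":(424,260),"s_foot":(220,150),"s_ang":(322,154),"s_cas":(430,160)}
for n,(u,v) in N.items():
    w=P[v-22:v+20,u-22:u+22].reshape(-1,3);w=w[w[:,2]>0.004]
    top=np.nanmax(w[:,2]);print(n,"top",round(top,4),"all",rect(w))
    for lo,hi in((.002,.02),(.03,.05),(.05,.09)):
        q=w[(w[:,2]>lo)&(w[:,2]<hi)]
        if len(q)>4:print("   ",lo,hi,len(q),rect(q),np.round(q.mean(0),4),np.round(np.median(q[:,2]),4))
for n,(u,v) in {"tf":(222,193),"ta":(326,198),"tc":(428,204)}.items():
    w=P[v-33:v+33,u-48:u+48];m=((w[...,2]>0.012)&(w[...,2]<.024)).astype(np.uint8)
    f=P[v-10:v+10,u-20:u+20,2];k,l,s,_=cv2.connectedComponentsWithStats(m)
    i=1+np.argmax(s[1:,4]);print(n,"floor",np.median(f),s[i],rect(w[l==i]))
E
```

```text
bench z -2.0201040530465342e-05 -0.00041021181422962183 -0.00041051829445781785
foot1 top 0.0732 all (array([490.2, 215. ]), array([92., 89.]), 87.1)
    0.002 0.02 327 (array([490.2, 215. ]), array([92., 89.]), 87.1) [0.4839 0.2137 0.0119] 0.0126
    0.03 0.05 24 (array([480.8, 212. ]), array([ 9.5, 17.9]), 51.0) [0.4799 0.2121 0.0372] 0.034
    0.05 0.09 57 (array([484.1, 215.5]), array([15.1, 14.5]), 12.5) [0.4836 0.2149 0.0677] 0.0693
foot2 top 0.0757 all (array([420.9, 316.9]), array([91.4, 86.8]), 88.7)
    0.002 0.02 338 (array([420.9, 316.9]), array([91.4, 86.8]), 88.7) [0.4155 0.3125 0.012 ] 0.0126
    0.03 0.05 26 (array([414.9, 311.1]), array([11.1, 19.3]), 74.8) [0.4144 0.3113 0.038 ] 0.0367
    0.05 0.09 63 (array([415.4, 316.5]), array([14.6, 15.2]), 24.8) [0.4152 0.3151 0.0672] 0.069
castor1 top 0.0709 all (array([441.1, 106.3]), array([89.5, 89.4]), 86.8)
    0.002 0.02 180 (array([441.1, 106.3]), array([89.5, 89.4]), 86.8) [0.4371 0.1053 0.0064] 0.0059
    0.03 0.05 43 (array([437.5, 107.6]), array([28.9, 43.4]), 17.6) [0.434  0.1042 0.0431] 0.0453
    0.05 0.09 269 
[... 2303 characters left out ...]
([10.4, 49.8]), 3.2) [0.7051 0.0027 0.065 ] 0.0671
s_cas top 0.0804 all (array([ 712.9, -242.9]), array([96.6, 99.2]), 81.5)
    0.002 0.02 726 (array([ 713.2, -243. ]), array([96.6, 98.6]), 81.5) [ 0.6967 -0.2312  0.012 ] 0.0117
    0.03 0.05 53 (array([ 700.2, -228.4]), array([46.5, 23.2]), 42.9) [ 0.6936 -0.2325  0.0403] 0.0409
    0.05 0.09 304 (array([ 707.4, -235.8]), array([43.4, 35.7]), 81.7) [ 0.705  -0.2343  0.0672] 0.0675
tf floor nan [  5   1  84  62 861] (array([651.6, 231.6]), array([137.6, 181.1]), 3.2)
ta floor nan [  5   2  85  61 799] (array([634.2,  -1.2]), array([130.2, 180.1]), 3.2)
tc floor nan [  6   2  83  61 824] (array([ 615.7, -229.7]), array([181.1, 132.7]), 85.6)
```

Emit:
send_rows(
  rows=[
    [5,[0,0,0],-10.5],
    [5,[0,0,0],-10.5],
    [5,[0,0,0],-10.5],
    [5,[0,0,0],-10.5],
    [5,[0,0,0],-10.5],
    [5,[0,0,0],-10.5],
    [5,[0,0,0],-9.4],
    [5,[3,4,0],0],
    [5,[3,4,0],0],
    [5,[3,4,0],0],
  ],
  newtons=40,
)

```text
t: 1.35
tool_pos: [0.3096, -0.5046, 0.2306]
tool_rot: [-2.222, -2.22, -0.001]
contact_force: [1.6, 0.3, -0.0]
opening: 0.05
grip_force: 0.0
```

Emit:
send_rows(
  rows=[
    [5,[5.6,1.6,0],0],
    [5,[5.6,1.6,0],0],
    [5,[5.6,1.6,0],0],
    [5,[5.6,1.6,0],0],
    [5,[5.6,1.6,0],0],
    [5,[5.6,1.6,0],0],
    [5,[5.6,1.6,0],0],
    [5,[5.6,1.6,0],0],
    [5,[5.6,1.6,0],0],
    [5,[5.6,1.6,0],0],
  ],
)

```text
t: 2.6
tool_pos: [0.469, 0.0561, 0.2311]
tool_rot: [2.222, 2.221, -0.0]
contact_force: [0.7, -1.2, 0.4]
opening: 0.0497
grip_force: 0.0
```

Emit:
send_rows(
  rows=[
    [5,[5.5,0.5,2],0],
    [5,[5.5,0.5,2],0],
    [5,[5,0.5,2],0],
    [5,[0,0,2],0],
    [5,[0,0,0],0],
  ],
)

```text
t: 3.22
tool_pos: [0.4823, 0.2134, 0.1486]
tool_rot: [-2.22, -2.22, 0.008]
contact_force: [-0.7, -0.5, -0.4]
opening: 0.0503
grip_force: 0.0
```

```bash
python3 - <<'E'
from station import ctrl
import cv2,numpy as np
d=ctrl.get_image("wrist");cv2.imwrite("pics/w1.png",d["frame"][:,:,::-1]);np.savez("w1.npz",**d)
print(d["fx"],d["cx"],d["cy"],np.round(d["cam_to_world"],3),np.round(ctrl.get_obs()["tool_pos"],4))
E
```

```text
371.64829954431775 319.34177104797595 239.23381554910503 [[ 1.     0.001 -0.004  0.483]
 [-0.    -0.946 -0.324  0.297]
 [-0.005  0.324 -0.946  0.292]
 [ 0.     0.     0.     1.   ]] [0.4833 0.2132 0.1502]
```

View pics/w1.png

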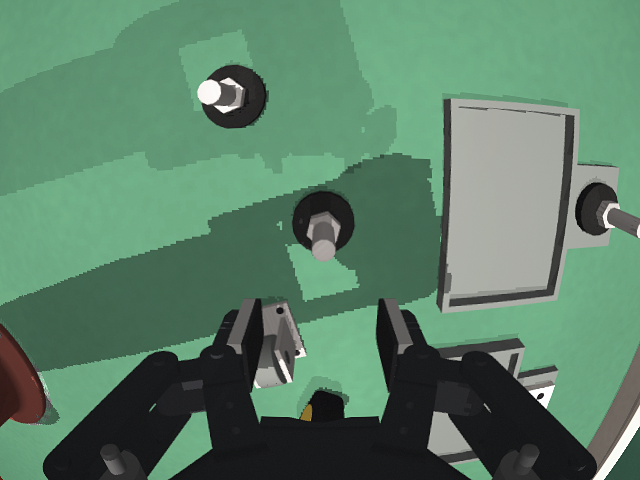

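The wrist view shows foot1 with its stem top at px (323,252), ahead of and between the pads. Foot2's stem top is at (209,92), and the foot tray is on the right. I'll cast these rays at z = 0.07 to check them.

```bash
cat >> h.py <<'E'
def wray(d,uv,z):
    x=(np.array(uv,float)-[d["cx"],d["cy"]])/[d["fx"],d["fy"]];r=np.hypot(*x)
    T=d["cam_to_world"];v=T[:3,:3]@np.r_[np.sin(r)*x/max(r,1e-9),np.cos(r)];o=T[:3,3]
    return o+v*(z-o[2])/v[2]
E
python3 - <<'E'
from h import *
d=np.load("w1.npz")
for uv in((323,252),(209,92)):print(wray(d,uv,.07))
for uv in((450,100),(444,309),(560,299),(577,110)):print(wray(d,uv,.018))
E
```

```text
[0.48395494 0.21200073 0.07      ]
[0.41542045 0.31390844 0.07      ]
[0.57917439 0.31308709 0.018     ]
[0.59071857 0.13827268 0.018     ]
[0.71703494 0.14128169 0.018     ]
[0.70102921 0.31956545 0.018     ]
```

Emit:
send_rows(
  rows=[
    [5,[0.1,0.05,4],0],
    [5,[0,0,4],0],
    [5,[0,0,2.5],0],
    [5,[0,0,1],0],
    [5,[0,0,0],0],
    [0.5,[0,0,0],0],
    [0.5,[0,0,0],0],
    [0.5,[0,0,0],0],
    [0.5,[0,0,0],0],
    [0.5,[0,0,0],0],
  ],
)

```text
t: 4.53
tool_pos: [0.4855, 0.2153, 0.0377]
tool_rot: [2.221, 2.22, 0.003]
contact_force: [-1.6, -0.8, 5.6]
opening: 0.0148
grip_force: 39.0
```

Emit:
send_rows(
  rows=[
    [0.5,[0,0,-3],0],
    [0.5,[0,0,-4],0],
    [0.5,[-0.5,3,-1],0],
    [0.5,[-0.5,3,0],0],
    [0.5,[-0.5,3,0],0],
    [0.5,[-0.5,3,0],0],
    [0.5,[-0.5,3,0],0],
    [0.5,[0,1,0],0],
    [0.5,[0,0,0],0],
    [0.5,[0,0,0],0],
  ],
)

```text
t: 5.78
tool_pos: [0.6434, 0.1904, 0.1158]
tool_rot: [-2.221, -2.221, 0.002]
contact_force: [0.6, -0.6, -1.6]
opening: 0.0147
grip_force: 39.5
```

Emit:
send_rows(
  rows=[
    [0.5,[0,0,3],0],
    [0.5,[0,0,2.5],0],
    [0.5,[0,0,1.3],0],
    [0.5,[0,0,0.3],0],
    [0.5,[0,0,0.2],0],
    [0.5,[0,0,0],0],
  ],
)

```text
t: 6.52
tool_pos: [0.6453, 0.1902, 0.0445]
tool_rot: [2.221, 2.22, 0.002]
contact_force: [0.5, -0.6, -1.7]
opening: 0.0149
grip_force: 39.5
```

Emit:
send_rows(
  rows=[
    [0.5,[0,0,0.15],0],
    [0.5,[0,0,0.1],0],
    [0.5,[0,0,0],0],
  ],
)

```text
t: 6.9
tool_pos: [0.645, 0.1901, 0.0418]
tool_rot: [2.222, 2.221, 0.001]
contact_force: [-2.2, -0.5, 3.6]
opening: 0.0147
grip_force: 39.9
```

Emit:
send_rows(
  rows=[
    [5,[0,0,0],0],
    [5,[0,0,0],0],
    [5,[0,0,0],0],
    [5,[0,0,-4],0],
    [5,[0,0,-5],0],
    [5,[2.5,-4.6,0],0],
    [5,[2.5,-4.6,0],0],
    [5,[2.5,-4.6,0],0],
    [5,[2.5,-4.6,0],0],
    [5,[2.5,-4.6,0],0],
  ],
)

```text
t: 8.15
tool_pos: [0.4131, 0.3157, 0.1309]
tool_rot: [-2.222, -2.221, -0.001]
contact_force: [0.2, 0.2, 0.8]
opening: 0.05
grip_force: 0.0
```

Emit:
send_rows(
  rows=[
    [5,[0,0,0],0],
    [5,[0,0,0],0],
  ],
)

```text
t: 8.4
tool_pos: [0.415, 0.3151, 0.1311]
tool_rot: [2.221, 2.221, 0.001]
contact_force: [-0.7, 0.2, -0.1]
opening: 0.0501
grip_force: 0.0
```

Descend 9.4 cm and grip foot2.

Emit:
send_rows(
  rows=[
    [5,[0,0,4],0],
    [5,[0,0,3.5],0],
    [5,[0,0,1.9],0],
    [5,[0,0,0],0],
    [0.5,[0,0,0],0],
    [0.5,[0,0,0],0],
    [0.5,[0,0,0],0],
    [0.5,[0,0,0],0],
    [0.5,[0,0,0],0],
  ],
)

```text
t: 9.52
tool_pos: [0.4159, 0.3158, 0.0386]
tool_rot: [2.221, 2.22, 0.005]
contact_force: [0.6, -0.1, 5.7]
opening: 0.0143
grip_force: 39.3
```

Emit:
send_rows(
  rows=[
    [0.5,[0,0,-4],0],
    [0.5,[0,0,-4],0],
    [0.5,[-0.7,3.8,0],0],
    [0.5,[-0.7,3.8,0],0],
    [0.5,[-0.7,3.8,0],0],
    [0.5,[-0.7,3.8,0],0],
    [0.5,[-0.7,3.8,0],0],
    [0.5,[-0.7,3.8,0],0],
    [0.5,[0,0,0],0],
    [0.5,[0,0,0],0],
  ],
)

```text
t: 10.78
tool_pos: [0.6414, 0.2731, 0.1158]
tool_rot: [-2.221, -2.22, 0.003]
contact_force: [-0.2, -0.2, -1.9]
opening: 0.015
grip_force: 39.5
```

Emit:
send_rows(
  rows=[
    [0.5,[0,0.2,3],0],
    [0.5,[0,0.1,2.5],0],
    [0.5,[0,0,1.3],0],
    [0.5,[0,0,0.3],0],
    [0.5,[0,0,0.2],0],
    [0.5,[0,0,0.1],0],
    [0.5,[0,0,0],0],
  ],
)

```text
t: 11.65
tool_pos: [0.6461, 0.2732, 0.0436]
tool_rot: [2.221, 2.221, 0.002]
contact_force: [-0.5, 0.6, -1.2]
opening: 0.0152
grip_force: 39.6
```

Emit:
send_rows(
  rows=[
    [0.5,[0,0,0.15],0],
    [0.5,[0,0,0],0],
    [5,[0,0,0],0],
    [5,[0,0,0],0],
    [5,[0,0,0],0],
    [5,[0,0,-4],0],
    [5,[0,0,-6],0],
    [5.5,[-4,-4,0],0],
    [5.5,[-4,-4,0],0],
    [5.5,[-4,-4,0],0],
  ],
)

```text
t: 12.9
tool_pos: [0.5244, 0.1521, 0.1414]
tool_rot: [2.221, 2.221, 0.0]
contact_force: [0.7, -0.3, 0.5]
opening: 0.0552
grip_force: 0.0
```

Emit:
send_rows(
  rows=[
    [5.5,[-4,-4,0],0],
    [5.5,[-0.5,-4.4,0],0],
    [5.5,[0,0,0],-8.4],
    [5.5,[0,0,0],-8.3],
    [5.5,[0,0,0],0],
    [5.5,[0,0,0],0],
  ],
)

```text
t: 13.65
tool_pos: [0.4416, 0.1081, 0.1413]
tool_rot: [1.878, 2.518, -0.0]
contact_force: [-0.4, -0.0, -0.0]
opening: 0.055
grip_force: 0.0
```

```bash
python3 - <<'E'
from station import ctrl
import cv2,numpy as np
d=ctrl.get_image("wrist");cv2.imwrite("pics/w2.png",d["frame"][:,:,::-1]);np.savez("w2.npz",**d)
print(np.round(ctrl.get_obs()["tool_pos"],4))
E
```

```text
[0.4416 0.1082 0.1413]
```

View pics/w2.png

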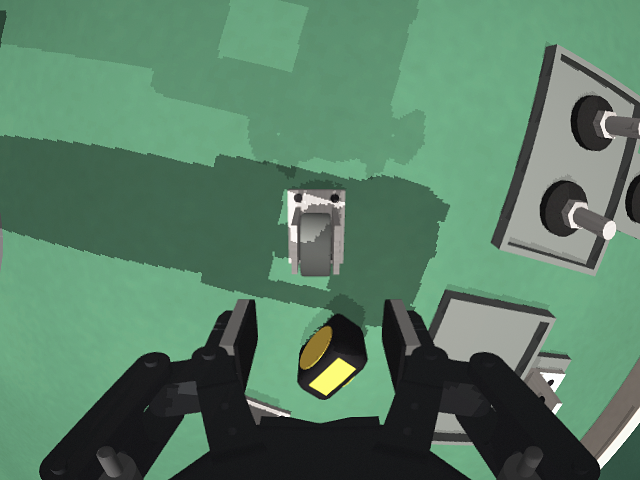

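The castor is square to the fingers and centred, with the wheel at px (317,240). Both feet stand upright in the tray, at (585,205) and (600,125). I descend and grip.

Emit:
send_rows(
  rows=[
    [5.5,[0,-0.2,4],0],
    [5.5,[0,0,4],0],
    [5.5,[0,0,2.5],0],
    [5.5,[0,0,1],0],
    [5.5,[0,0,0],0],
    [2,[0,0,0],0],
    [2,[0,0,0],0],
    [2,[0,0,0],0],
    [2,[0,0,0],0],
  ],
)

```text
t: 14.82
tool_pos: [0.441, 0.1076, 0.0279]
tool_rot: [1.875, 2.518, 0.003]
contact_force: [-0.8, 0.9, 6.4]
opening: 0.0311
grip_force: 42.4
```

Emit:
send_rows(
  rows=[
    [2,[0,0,-3],0],
    [2,[0,0,-4],8.4],
    [2,[0,0,-3],8.3],
    [2,[-4.5,2.5,0],0],
    [2,[-4.5,2.5,0],0],
    [2,[-4.5,2.5,0],0],
    [2,[-4.5,2.5,0],0],
    [2,[-4.5,2.5,0],0],
    [2,[-4.5,2.5,0],0],
    [2,[-2.8,2,0],0],
  ],
)

```text
t: 16.08
tool_pos: [0.6095, -0.1925, 0.1252]
tool_rot: [-2.223, -2.218, 0.001]
contact_force: [0.3, -0.2, -1.7]
opening: 0.0312
grip_force: 41.5
```

Emit:
send_rows(
  rows=[
    [2,[0,0,0],0],
    [2,[0,0,0],0],
  ],
)

```text
t: 16.32
tool_pos: [0.6086, -0.1898, 0.1252]
tool_rot: [-2.22, -2.219, 0.001]
contact_force: [-0.2, -0.2, -2.0]
opening: 0.031
grip_force: 41.4
```

Emit:
send_rows(
  rows=[
    [2,[0,0.2,4],0],
    [2,[0,0,3.3],0],
    [2,[0,0,1.3],0],
    [2,[0,0,0.3],0],
    [2,[0,0,0.15],0],
    [2,[0,0,0.15],0],
    [2,[0,0,0],0],
  ],
)

```text
t: 17.2
tool_pos: [0.612, -0.1908, 0.0352]
tool_rot: [2.221, 2.22, 0.001]
contact_force: [-0.1, 0.2, -2.3]
opening: 0.0313
grip_force: 41.4
```

Emit:
send_rows(
  rows=[
    [2,[0,0,0.15],0],
    [2,[0,0,0.15],0],
    [2,[0,0,0],0],
  ],
)

```text
t: 17.58
tool_pos: [0.6117, -0.1907, 0.0319]
tool_rot: [2.222, 2.221, 0.0]
contact_force: [-2.4, 0.7, 1.2]
opening: 0.0316
grip_force: 41.8
```

Emit:
send_rows(
  rows=[
    [5.5,[0,0,0],0],
    [5.5,[0,0,0],0],
    [5.5,[0,0,-4],0],
    [5.5,[0,0,-6],0],
    [5.5,[2,-4.4,0],0],
    [5.5,[2,-4.4,0],0],
    [5.5,[2,-4.4,0],0],
    [5.5,[2,-4.3,0],0],
    [5.5,[0,0,0],-10.1],
    [5.5,[0,0,0],-10.1],
  ],
)

```text
t: 18.82
tool_pos: [0.4361, -0.1102, 0.1315]
tool_rot: [1.79, 2.581, 0.0]
contact_force: [-0.3, 0.4, -0.5]
opening: 0.055
grip_force: 0.0
```

Emit:
send_rows(
  rows=[
    [5.5,[0,0,0],-10.1],
    [5.5,[0,0,0],-10.1],
    [5.5,[0,0,0],-10.1],
    [5.5,[0,0,0],-10.1],
    [5.5,[0,0,0],-10],
    [5.5,[0,0,0],-10],
    [5.5,[0,0,0],0],
    [5.5,[0,0,0],0],
  ],
)

```text
t: 19.82
tool_pos: [0.4366, -0.1105, 0.1314]
tool_rot: [0.262, 3.13, -0.0]
contact_force: [-0.2, 0.3, -0.1]
opening: 0.055
grip_force: 0.0
```

```bash
python3 - <<'E'
from station import ctrl
import cv2,numpy as np
d=ctrl.get_image("wrist");cv2.imwrite("pics/w3.png",d["frame"][:,:,::-1]);np.savez("w3.npz",**d)
print(np.round(ctrl.get_obs()["tool_pos"],4))
E
```

```text
[ 0.4365 -0.1105  0.1313]
```

View pics/w3.png

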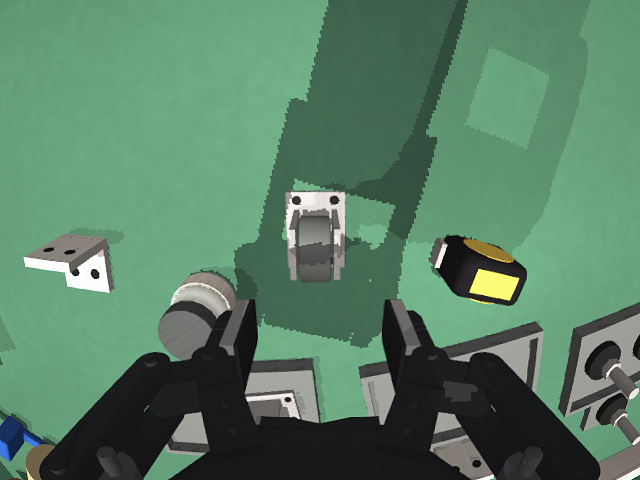

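Castor2 is square and centred, with its wheel at px (316,247). The jar at (195,310) and the measure at (485,270) are clear of the fingers. I descend.

Emit:
send_rows(
  rows=[
    [5.5,[0,0,4],0],
    [5.5,[0,0,3.5],0],
    [5.5,[0,0,2],0],
    [5.5,[0,0,0.9],0],
    [5.5,[0,0,0],0],
    [2,[0,0,0],0],
    [2,[0,0,0],0],
    [2,[0,0,0],0],
    [2,[0,0,0],0],
  ],
)

```text
t: 21.0
tool_pos: [0.4377, -0.111, 0.0287]
tool_rot: [0.258, 3.128, -0.001]
contact_force: [-1.0, -0.9, 6.3]
opening: 0.0309
grip_force: 41.4
```

Emit:
send_rows(
  rows=[
    [2,[0,0,-3],0],
    [2,[0,0,-4],0],
    [2,[0,0,-3],10.1],
    [2,[0,0,0],10.1],
    [2,[0,0,0],10.1],
    [2,[0,0,0],10.1],
    [2,[0,0,0],10.1],
    [2,[0,0,0],10.1],
    [2,[0,0,0],10],
    [2,[0,0,0],10],
  ],
)

```text
t: 22.25
tool_pos: [0.4358, -0.11, 0.1263]
tool_rot: [-2.227, -2.213, 0.001]
contact_force: [-0.1, -0.6, -2.1]
opening: 0.0312
grip_force: 40.4
```

Emit:
send_rows(
  rows=[
    [2,[-4,4.4,0],0],
    [2,[-4,4.4,0],0],
    [2,[-4,4.4,0],0],
    [2,[-4.1,4.4,0],0],
    [2,[0,0,0],0],
    [2,[0,0,4],0],
    [2,[0,0,3.3],0],
    [2,[0,0,1.3],0],
    [2,[0,0,0.4],0],
    [2,[0,0,0.1],0],
  ],
)

```text
t: 23.5
tool_pos: [0.6132, -0.2718, 0.0377]
tool_rot: [2.22, 2.22, 0.001]
contact_force: [0.4, -0.5, -2.1]
opening: 0.0316
grip_force: 40.8
```

Emit:
send_rows(
  rows=[
    [2,[0,0,0.1],0],
    [2,[0,0,0],0],
  ],
)

```text
t: 23.75
tool_pos: [0.613, -0.2719, 0.0364]
tool_rot: [2.221, 2.22, 0.001]
contact_force: [-0.3, 0.1, -2.1]
opening: 0.0313
grip_force: 40.8
```

Emit:
send_rows(
  rows=[
    [2,[0,0,0.15],0],
    [2,[0,0,0.15],0],
    [2,[0,0,0.1],0],
    [2,[0,0,0],0],
  ],
)

```text
t: 24.25
tool_pos: [0.6128, -0.2716, 0.0328]
tool_rot: [2.222, 2.221, -0.0]
contact_force: [-3.8, 3.5, 5.4]
opening: 0.0313
grip_force: 41.8
```

Emit:
send_rows(
  rows=[
    [5.5,[0,0,0],0],
    [5.5,[0,0,0],0],
    [5.5,[0,0,-4],0],
    [5.5,[0,0,-6],0],
    [4,[-1.2,-5,0],0],
    [4,[-1.2,-5,0],0],
    [4,[-1.1,-5,0],0],
    [4,[-1.1,-5.1,0],6.5],
    [4,[0,0,0],6.4],
    [4,[0,0,0],0],
  ],
)

```text
t: 25.5
tool_pos: [0.411, -0.3177, 0.1313]
tool_rot: [2.457, 1.957, 0.0]
contact_force: [0.5, -0.1, 0.1]
opening: 0.04
grip_force: 0.0
```

```bash
python3 - <<'E'
from station import ctrl
import cv2,numpy as np
d=ctrl.get_image("wrist");cv2.imwrite("pics/w4.png",d["frame"][:,:,::-1]);np.savez("w4.npz",**d)
print(np.round(ctrl.get_obs()["tool_pos"],4))
E
```

```text
[ 0.4115 -0.3176  0.1314]
```

View pics/w4.png

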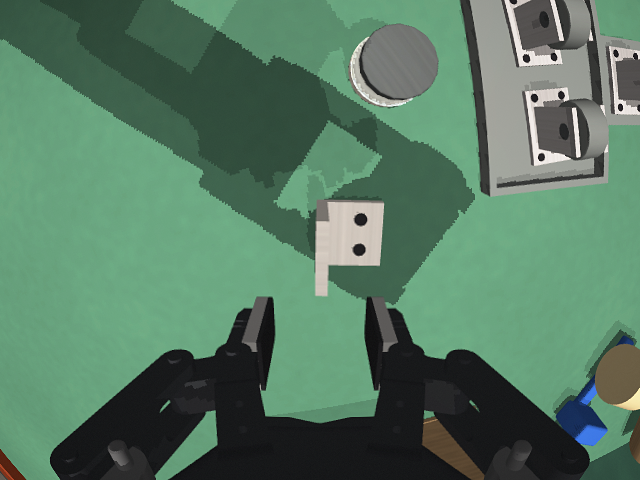

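The bracket's upright is at px (321,260), square and midway between the pads. Both castors are flat in their tray, and the jar at (398,62) is clear. I descend and grip.

Emit:
send_rows(
  rows=[
    [4,[0,0,4],0],
    [4,[0,0,3.5],0],
    [4,[0,0,2],0],
    [4,[0,0,1.2],0],
    [4,[0,0,0],0],
    [0,[0,0,0],0],
    [0,[0,0,0],0],
    [0,[0,0,0],0],
    [0,[0,0,0],0],
    [0,[0,0,0],0],
  ],
)

```text
t: 26.8
tool_pos: [0.4123, -0.3183, 0.0256]
tool_rot: [2.455, 1.956, 0.001]
contact_force: [-1.0, -0.8, 5.3]
opening: 0.0075
grip_force: 40.8
```

Emit:
send_rows(
  rows=[
    [0,[0,0,-3],0],
    [0,[0,0,-4],-6.5],
    [0,[0,0,-4],-6.4],
    [0,[4.6,2.8,0],0],
    [0,[4.6,2.8,0],0],
    [0,[4.6,2.8,0],0],
    [0,[4.6,2.8,0],0],
    [0,[4.6,2.8,0],0],
    [0,[4.6,2.8,0],0],
    [0,[4.1,3,0],0],
  ],
)

```text
t: 28.05
tool_pos: [0.6095, 0.0013, 0.1333]
tool_rot: [-2.22, -2.221, 0.002]
contact_force: [0.6, -1.1, -1.2]
opening: 0.0074
grip_force: 39.9
```

Emit:
send_rows(
  rows=[
    [0,[0,0,0],0],
    [0,[0,0,0],0],
  ],
)

```text
t: 28.3
tool_pos: [0.6087, -0.0005, 0.1333]
tool_rot: [-2.22, -2.221, 0.003]
contact_force: [0.5, -0.2, -1.3]
opening: 0.0075
grip_force: 39.9
```

Contact is expected near z = 0.030, so I descend to about 0.034 first.

Emit:
send_rows(
  rows=[
    [0,[0,0.1,4],0],
    [0,[0,0,4],0],
    [0,[0,0,1.5],0],
    [0,[0,0,0.4],0],
    [0,[0,0,0.15],0],
    [0,[0,0,0],0],
  ],
)

```text
t: 29.05
tool_pos: [0.6118, -0.0008, 0.0356]
tool_rot: [2.22, 2.219, 0.003]
contact_force: [-0.6, 0.3, -0.7]
opening: 0.0072
grip_force: 39.8
```

Emit:
send_rows(
  rows=[
    [0,[0,0,0.15],0],
    [0,[0,0,0.1],0],
    [0,[0,0,0],0],
  ],
)

```text
t: 29.42
tool_pos: [0.6105, -0.0005, 0.0313]
tool_rot: [-2.222, -2.221, 0.0]
contact_force: [0.1, -0.5, -1.3]
opening: 0.0075
grip_force: 39.8
```

Emit:
send_rows(
  rows=[
    [0,[0,0,0.1],0],
    [0,[0,0,0.1],0],
    [0,[0,0,0],0],
  ],
)

```text
t: 29.8
tool_pos: [0.6107, -0.0005, 0.0297]
tool_rot: [2.222, 2.221, 0.0]
contact_force: [-2.8, 0.1, 1.9]
opening: 0.0073
grip_force: 40.4
```

Emit:
send_rows(
  rows=[
    [4,[0,0,0],0],
    [4,[0,0,0],0],
    [4,[0,0,0],0],
    [4,[0,0,-4],0],
    [4,[0,0,-6],0],
    [4,[0,0,-6],0],
    [4,[0,-5,0],0],
    [4,[0,-5,0],0],
    [4,[0,-5,0],0],
    [4,[0,0,0],0],
  ],
)

```text
t: 31.05
tool_pos: [0.4577, -0.0002, 0.1882]
tool_rot: [-2.222, -2.22, 0.001]
contact_force: [-0.4, 0.9, 0.4]
opening: 0.0403
grip_force: 0.0
```

```bash
python3 - <<'E'
from station import ctrl
from h import *
o=ctrl.get_obs();print(np.round(o["tool_pos"],3))
d=ctrl.get_image("scene");cv2.imwrite("pics/s9.png",d["frame"][:,:,::-1])
t=ctrl.get_image("top");cv2.imwrite("pics/t9.png",t["frame"][:,:,::-1])
P0,P=cloud(np.load("top0.npz")),cloud(t)
for n,(u,v) in {"measure":(322,262),"jar":(424,260)}.items():
    for Q in(P0,P):
        w=Q[v-22:v+20,u-22:u+22].reshape(-1,3);w=w[(w[:,2]>.05)&(w[:,2]<.09)];print(n,len(w),rect(w) if len(w)>9 else 0)
E
```

```text
[ 0.458 -0.     0.188]
measure 380 (array([481.5,  10. ]), array([56.4, 34.6]), 71.0)
measure 0 0
jar 368 (array([ 480.7, -210.3]), array([43.7, 43.2]), 1.9)
jar 367 (array([ 481.2, -210.1]), array([43.3, 43.3]), 89.2)
```

View pics/s9.png

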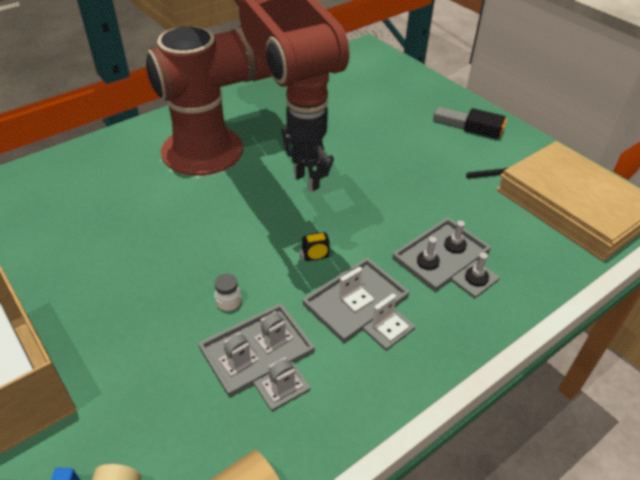

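View pics/t9.png

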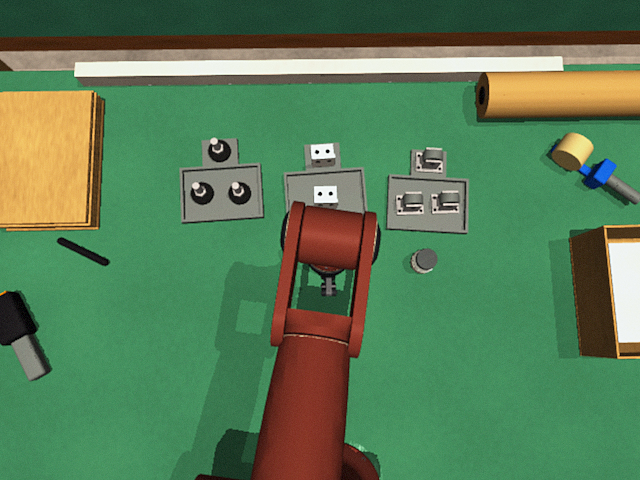

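All five pieces stand flat inside their matching trays: feet at top-view px (201,192) and (239,192), castors at (410,203) and (446,203), bracket at (326,194). The jar has moved no more than 0.5 mm. The arm hides the measure from the top camera, but in the scene view it sits at the same pixels, (316,247). The gripper is clear, so I hand in.

```bash
python3 -c "
from station import ctrl
print(ctrl.finish_job())"
```

```text
the job is handed in; nothing more can be done
None
```

The job is handed in at about 31 s: both feet, both castors and the bracket stand flat in their matching trays, and the tape measure and jar are where they were.

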